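# Hold the bench-supply reset key turned

## Task

Reset the bench supply: draw the blue-headed key out of its wooden stand, push it all the way down into the keyway of the yellow reset station past the sticky pins, and only then turn it a quarter turn clockwise (seen from above) to its stop. The lock springs back, so keep gripping the key and finish while still holding it turned and fully in; do not press the red stop button on the station, and leave the battery, tape measure, mug and wood offcut where they are.

Things in the scene. Friction and masses are not known exactly. Their poses are not given: they have to be found in the camera images.
- key: Loose key, about 90 g, upright in its stand, blade down. Origin: centre of the underside of its round steel collar (26 mm across, 4 mm thick). z up along the key, x along the width of head and blade, y across their thickness. A half turn about z makes no difference. Under the collar a round neck, 6 mm across, 10 mm long, then the blade.
- key_head (a point): Middle of the grip on the key's head, 31 mm above the key's origin: flat blue plastic, 34 mm wide (x), 8 mm thick (y), from 4 to 48 mm above the key's origin. Grip it here across the 8 mm; fingertips 8 mm or more above the origin clear the collar.
- key_tip (a point): End of the key's blade, 35 mm below the key's origin. The steel blade is 16 mm wide (x), 6 mm thick (y), with a rounded tip 13 mm wide.
- stand: Fixed dark wooden block 80x70x45 mm (x, y, z), origin at the centre of its underside. The key stands in a slot 19x9 mm (long in x), 38 mm deep, in the middle of its top, collar resting on the top; a straight lift of 40 mm frees it.
- station: Fixed reset station: yellow box with a grey flat top, 100x170x60 mm (x, y, z), origin at the centre of its underside, steel feet on its two long sides. Its top carries the keyway 45 mm to +y of the centre and the red stop button 48 mm to -y of it.
- keyway (a point): Centre of the keyway's mouth on the station's flat top; axes as the station's, x along the slot. Slot 18 mm (x) by 8 mm (y), chamfered 2 mm, through the 6 mm top into the turning cylinder's slot of the same size. Two sprung pins, met 18 and 10 mm before the key is home, resist a straight push by 5 to 12 N; a 0.06 rad yaw wiggle eases them. Home: collar on the top, key origin at this point.
- cylinder (a joint): Angle of the lock cylinder, rad: 0 at rest, grows clockwise seen from above, stop at 1.6. A key turns only when fully in (its neck in the fixed top) and has about 0.13 rad of play, so turn it that much farther. A spring returns it to 0 when let go (0.02 N m at 0, 0.10 N m at the stop).
- green_mark (a point): Green mark on the station's top, 31 mm to -y of the keyway, beyond a steel ring of 21 mm radius: the line of the key's flat when turned a quarter. A white mark on the +x side shows its line when inserted.
- stop (a joint): Travel of the red stop button in m: 0 up, 0.006 fully pressed. A mushroom 32 mm across, to -y of the keyway on the station's top; not to be pressed.
- drill_battery: Bystander: black cordless-tool battery, 71x108x58 mm, origin at the centre of its underside.
- tape_measure: Bystander: yellow tape measure, 44x81x68 mm, origin at the centre of its underside.
- mug: Bystander: white dotted mug, 82x114x91 mm, origin at the centre of its underside.
- offcut_3: Bystander: maple offcut, 60x100x22 mm, origin at the centre of its underside.
Mind the look-alikes: they are no part of the job. Leave any orange look-alike of the stand alone.

How it is judged:
By the outcome, as a careful person would: the job done as asked, in the order asked, and still so for the second after the job is handed in, while the arm keeps its last pose, push and grip.
It also fails if it takes over 48 s, if anything falls off the work surface, if the arm or the gripper's body presses on something with over 40 N, if the wrist force passes 120 N, or if a joint passes its speed limit or range.

## Robot

A 7-joint arm with a two-finger parallel gripper is mounted at the origin on a cart in front of the work surface, level with it; the furniture and walls round the work are solid. World frame = base frame: x ahead of the robot, y to its left, z up, the work surface at z = 0. Lengths are in m, angles in rad, forces in N, time in s.
With the tool pointing down it reaches from about 0.425 to 0.875 m from the base axis. Payload 4.7 kg.
Tool frame: the origin (TCP) lies midway between the tips of the shut fingers; the grasp point (between the pads) lies 19 mm behind it; z points along the fingers, y is the line along which they close (so a half turn about z gives the same grasp; the last joint's range is limited). The gripper opens to 87 mm and grips with 3 to 60 N. Pads are 19 mm wide; open, the fingers measure 117 mm over their backs; the gripper's body (75 mm by 190 mm) begins 51 mm behind the grasp point.
Start: joints at [-1.14, 0.321, -0.07, 1.45, 0.023, 1.371, -0.057], TCP at [0.263, 0.594, 0.223] pointing down, gripper open.
Joint ranges: [-2.86, 2.86], [-0.3, 2.09], [-1.38, 1.24], [0.06, 2.45], [-1.56, 4.7], [0.09, 2.05], [-2.69, 2.69]. Speed limits (rad/s): [2.57, 2.57, 3.14, 3.14, 3.14, 3.14, 3.14].

## Interface

Orientations are given as a rotation vector (axis times angle).
In Python, from bench import ctrl gives the robot as it stands. The module is installed in compiled form; this text tells all that it offers.
- The arm moves only by the shell command python3 -m handwheel 'ROWS' [FORCE]. ROWS is JSON, a list of rows, each a list of 7 numbers: the finger opening in m, from 0 to 0.087, then the shift along the tool's x, y, z in m, then the turn, a rotation vector about the tool's x, y, z in degrees. A call has 1 to 12 rows; each row shifts and turns the commanded pose from where the row before left it, along the tool's axes as they then stand; what a row does not reach is not made up. A row lasts 1/8 s, in which the tool goes at most 62.5 mm and 10.7 degrees, less where a joint would pass 70% of its speed; a pose out of reach is approached as far as the arm can. A call is refused whole if a number of a shift passes 0.0625 or a number of a turn 10.7, either way. A call with a gripper value outside its range is refused whole. The fingers move at their own pace and stop on an object; FORCE is the grip in N (left out, the last holds). Time passes only in rows, so rows that do not move let the fingers close. It gives the time, the measured TCP pose, the force, the opening and the grip force at its end, in the units of the state.
- ctrl.get_state(): the state, without advancing time (a new reading comes with each control period).
- ctrl.get_image(name): name is "scene" or "side" or "wrist"; returns (picture, depth): 384x512x3 uint8, blue, green, red; 384x512 float32, m along the optical axis (not along the pixel's ray), 0 where there is no reading.
- ctrl.camera_info(name): a dict with "intrinsics" (3x3 intrinsics, pixels), "R" (3x3) and "t" (3): a world point X has camera coordinates R X + t. Camera axes: x right, y down, z forward; pixel columns grow to the right and rows downward; lengths in m; the calibration is good to about 2 mm. A picture is of the moment at which its call begins: read the wrist's pose just before it. camera_info takes no time and is no camera call; for the wrist camera it gives the pose at the moment of the call.
- ctrl.close_job(): hands the job in; it is judged then, once.
The state is a dict: "time": time; "joint_positions": joint angles; "qd": joint speeds; "joint_torque": joint torques, N m; "position": TCP position; "tool_rot": TCP orientation; "ft_force": force on the tool from outside, world axes, zero at the start; "torque": the same for the moment, N m; "grip_width": opening from 0.0 (shut) to 1.0 (fully open); "grip_force": force on a finger pad.
Only numpy, scipy, OpenCV 4.12 (cv2) and the standard library are available. Lean on these libraries where they do the work, as an engineer would, in place of code of your own. Each camera call takes 0.05 s, during which the arm holds its last target. There are 200 camera calls.

## Working session

There is one attempt and no reset: what is moved stays moved. The work goes in short steps, Python scripts to look and compute and a shell command to move; the robot and the scene stay as the last step left them, time stands still between calls to the robot, and variables do not carry over. Pictures are saved under pics/ and viewed, at most 10 in all, crops included, and the job is handed in when it is done.

```bash
mkdir -p pics; cat > h.py <<'E'
import numpy as np,cv2
from bench import ctrl
from scipy.spatial.transform import Rotation as Ro
def cast(ci,uv,z):
    K,R,t=[np.array(ci[k],float) for k in("intrinsics","R","t")]
    t=t.ravel();c=-R.T@t
    d=(R.T@np.linalg.inv(K)@np.c_[np.atleast_2d(uv),np.ones(len(np.atleast_2d(uv)))].T).T
    return c+d*((z-c[2])/d[:,2])[:,None]
def pts(ci,D):
    K,R,t=[np.array(ci[k],float) for k in("intrinsics","R","t")]
    v,u=np.mgrid[:D.shape[0],:D.shape[1]]
    p=np.stack([(u-K[0,2])/K[0,0]*D,(v-K[1,2])/K[1,1]*D,D],-1)
    return (p-t.ravel())@R
E
python3 - <<'E'
from h import *
s=ctrl.get_state();print(s)
for n in("scene","side","wrist"):
    ci=ctrl.camera_info(n);im,D=ctrl.get_image(n);np.savez(f"{n}0.npz",im=im,D=D,**ci)
    cv2.imwrite(f"pics/{n}0.png",im)
    print(n,cast(ci,[[256,192]],0))
a,b=[cv2.imread(f"pics/{n}0.png") for n in("scene","side")]
E
```

```text
{'time': 0.0, 'joint_positions': array([-1.13988728,  0.3218432 , -0.07009812,  1.45168018,  0.02259573,
        1.37079095, -0.0569164 ]), 'qd': array([ 7.04342874e-05, -9.15732929e-04, -5.82994982e-04,  3.59266723e-04,
        1.25024665e-03,  4.48697005e-04,  1.47306215e-03]), 'joint_torque': array([-8.11367518e-04, -4.91282129e+01, -4.04546158e-01, -3.12546766e+01,
       -6.38746982e-02,  4.33170993e-02,  1.83386792e-04]), 'position': array([0.26296076, 0.59382594, 0.22144589]), 'tool_rot': array([-6.49888024e-01, -3.07331760e+00,  2.99848083e-03]), 'ft_force': array([ 0.07789521, -0.46870633, -1.47786061]), 'torque': array([0.01277514, 0.00855287, 0.0078114 ]), 'grip_force': 0.0, 'grip_width': 1.0032624836801887}
scene [[0.55946235 0.13428588 0.        ]]
side [[ 0.56235912 -0.0027357   0.        ]]
wrist [[0.29845929 0.58152824 0.        ]]
```

View pics/scene0.png

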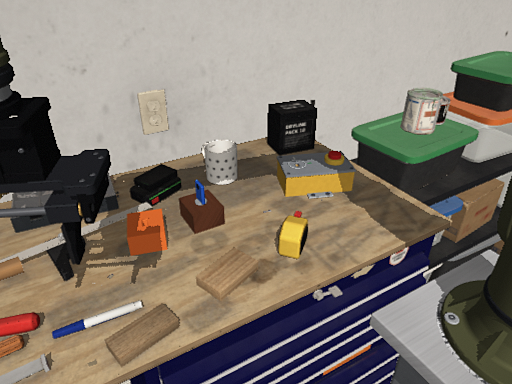

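View pics/side0.png

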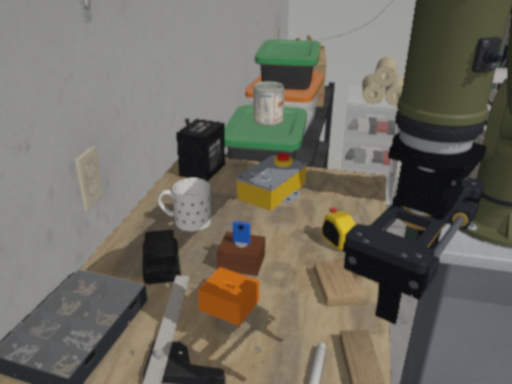

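The scene view shows the dark wooden stand with the blue key at (200,205). The orange look-alike is at (147,232), and the yellow station at (315,175) has its red button at (335,156). In the side view the blue key is at (241,233), the dark stand at (241,253), the orange block at (229,296) and the station at (271,183).
Candidates: the dark block with the blue head fits the description, while the orange block is the look-alike. I'll confirm this in a crop while measuring.

```bash
python3 - <<'E'
from h import *
for n in("scene","side"):
    f=np.load(f"{n}0.npz");im,D=f["im"],f["D"];P=pts(f,D)
    hsv=cv2.cvtColor(im,cv2.COLOR_BGR2HSV);H,S,V=[hsv[...,i].astype(int) for i in range(3)]
    Z=P[...,2];ok=(D>0)&(P[...,0]>.3)&(P[...,0]<1.0)&(P[...,1]>-.45)&(P[...,1]<.5)
    def rep(nm,m,pca=True):
        m=m&ok;k,l,st,c=cv2.connectedComponentsWithStats(m.astype(np.uint8))
        for i in np.argsort(-st[1:,4])[:2]+1:
            if st[i,4]<12: continue
            q=P[l==i];r=cv2.minAreaRect((q[:,:2]*1000).astype(np.float32))
            print(n,nm,st[i],"med",np.median(q,0).round(4),"z",np.percentile(q[:,2],[5,95]).round(3),"rect",np.round(r[0],1),np.round(r[1],1),round(r[2],1))
    rep("key",(H>100)&(H<130)&(S>150)&(V>80)&(Z>.04)&(Z<.12))
    rep("button",((H<8)|(H>172))&(S>150)&(V>80)&(Z>.055)&(Z<.13))
    rep("standtop",(H<15)&(S>80)&(V<130)&(abs(Z-.045)<.006))
    rep("stntop",(S<90)&(abs(Z-.06)<.006))
    rep("yellow",(H>18)&(H<32)&(S>150)&(Z>.005)&(Z<.07))
    rep("orange",(H>5)&(H<16)&(S>200)&(V>150)&(Z>.005))
a=cv2.imread("pics/scene0.png");b=cv2.imread("pics/side0.png")
c1=cv2.resize(a[130:260,120:250],(390,390),interpolation=2);c2=cv2.resize(a[130:215,265:365],(400,340),interpolation=2)
cv=np.zeros((390,800,3),np.uint8);cv[:,:390]=c1;cv[:340,395:795]=c2
cv2.imwrite("pics/crop.png",cv)
E
```

```text
scene key [195 180  10  24 141] med [0.5132 0.2967 0.0754] z [0.055 0.093] rect [529.7 291.5] [17.3 46.9] 67.6
scene button [328 151  13   9  92] med [ 0.4992 -0.0502  0.0811] z [0.074 0.084] rect [501.5 -52.2] [28.3 27.5] 32.0
scene button [294 211   8   6  35] med [0.3598 0.1597 0.0677] z [0.064 0.069] rect [360.9 157.9] [11.3 14.6] 33.7
scene standtop [179 190  45  29 646] med [0.5105 0.3016 0.0447] z [0.041 0.046] rect [523.9 293.7] [71.8 84.1] 89.8
scene standtop [127 213  33  24 329] med [0.5011 0.4364 0.0449] z [0.044 0.046] rect [515.5 422. ] [60.6 78.7] 75.0
scene stntop [ 276  151   80   27 1244] med [0.516  0.0069 0.0599] z [0.057 0.061] rect [522.1  -8.6] [170.4 107.3] 69.5
scene stntop [108 115 159  39 632] med [0.8395 0.2007 0.0602] z [0.054 0.065] rect [839.8 172.2] [480.   11.7] 89.9
scene yellow [ 277  161   77   34 1286] med [0.4822 0.0201 0.029 ] z [0.007 0.05 ] rect [495.5  22.7] [190.9  84.2] 39.5
scene yellow [278 216  30  43 905] med [0.3288 0.1959 0.0519] z [0.013 0.066] rect [341.1 182.4] [42.9 65.6] 39.3
scene orange [128 209  38  45 928] med [0.4817 0.4182 
[... 506 characters left out ...]
 ] 0.0
side standtop [237 283  19  24 155] med [0.4824 0.4305 0.047 ] z [0.041 0.049] rect [487.  430.7] [54.6 19.7] 75.8
side stntop [ 236  154   72   37 1221] med [0.5284 0.0113 0.063 ] z [0.059 0.065] rect [523.6 -11.5] [177.1 103.5] 69.5
side stntop [144 229  32  31 851] med [0.6694 0.3503 0.06  ] z [0.056 0.062] rect [672.  343.5] [55.9 90.6] 24.1
side yellow [ 237  168   69   42 1136] med [0.5133 0.0565 0.0294] z [0.008 0.05 ] rect [498.1  22.4] [191.   88.5] 37.9
side yellow [323 211  32  40 554] med [0.3439 0.1944 0.059 ] z [0.012 0.068] rect [344.8 182.9] [42.8 61.1] 40.0
side orange [207 268  51  33 652] med [0.5187 0.4047 0.0475] z [0.042 0.049] rect [513.2 408.4] [51.1 79.2] 72.2
```

View pics/crop.png

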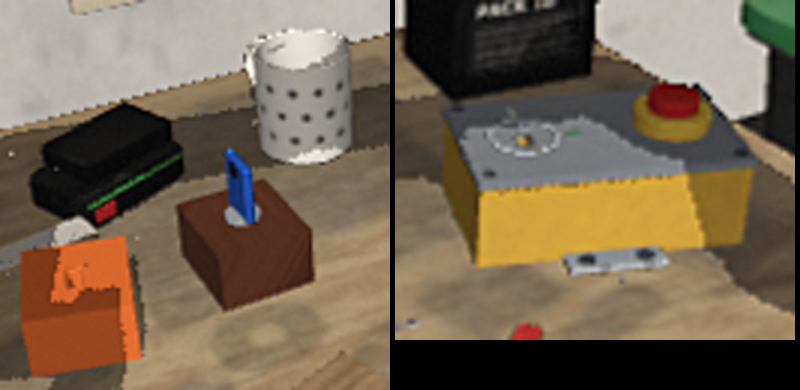

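The crop confirms that the dark block carries the blue key, and that the station has its keyway ring at left, then the green mark, then the red button. Key ≈ (0.525, 0.295) with its x along world x. Station centre ≈ (0.522, -0.010) with yaw ≈ -20.5°. Next I'll work out the approach and check clearance around both places.

```bash
cat >> h.py <<'E'
def go(xyz,yang=None):
    s=ctrl.get_state();R=Ro.from_rotvec(s["tool_rot"]).as_matrix()
    d=R.T@(np.array(xyz)-s["position"]);print("t",s["time"],"pos",s["position"].round(4),"F",s["ft_force"].round(1),"M",s["torque"].round(2),"w",round(s["grip_width"]*87,1),"gf",s["grip_force"])
    a=np.degrees(np.arctan2(R[1,1],R[0,1]));print("tooly ang",a.round(2),"tilt R[:,2]",R[:,2].round(4),"q7",s["joint_positions"][6].round(2))
    print("shift",(d*1000).round(1),"mm; turn z",None if yang is None else round(-(yang-a),2))
    if yang is not None: # tilt correction: rotvec to exact target, tool axes
        g=np.radians(yang);y=np.array([np.cos(g),np.sin(g),0]);z=np.array([0,0,-1.]);T=np.c_[np.cross(y,z),y,z]
        print("turn rv deg",np.degrees(Ro.from_matrix(R.T@T).as_rotvec()).round(2),"shift after turn",(T.T@(np.array(xyz)-s["position"])*1000).round(1))
E
python3 - <<'E'
from h import *
go([.525,.295,.19],88.6)
for n in("scene","side"):
    f=np.load(f"{n}0.npz");P=pts(f,f["D"])
    for c in([.525,.295],[.538,.032]):
        m=(np.hypot(P[...,0]-c[0],P[...,1]-c[1])<.17)&(P[...,2]>.09)&(f["D"]>0)
        q=P[m];print(n,c,len(q),q.min(0).round(3) if len(q) else"",q.max(0).round(3) if len(q) else "", np.hypot(*(q[:,:2]-c).T).min() if len(q) else "")
E
```

```text
t 0.15 pos [0.263  0.594  0.2217] F [-0.   0.1 -0.1] M [ 0.03 -0.01 -0.01] w 86.9 gf 0.0
tooly ang 66.12 tilt R[:,2] [-5.0e-04 -1.4e-03 -1.0e+00] q7 -0.06
shift [-360.6 -167.3   32. ] mm; turn z -22.48
turn rv deg [-8.000e-02 -1.000e-02 -2.248e+01] shift after turn [-269.2 -292.5   31.7]
scene [0.525, 0.295] 50 [0.506 0.169 0.09 ] [0.672 0.299 0.095] 0.0019481658293390893
scene [0.538, 0.032] 90 [ 0.629 -0.047  0.09 ] [0.7   0.169 0.126] 0.1538592209157143
side [0.525, 0.295] 130 [0.509 0.163 0.09 ] [0.673 0.298 0.097] 0.00035379922449473624
side [0.538, 0.032] 78 [ 0.627 -0.033  0.09 ] [0.7   0.176 0.128] 0.1519323892541861
```

```bash
python3 -m handwheel '[[0.087,-0.03,-0.0139,0,0,0,0],[0.087,-0.03,-0.0139,0,0,0,0],[0.087,-0.03,-0.0139,0,0,0,0],[0.087,-0.03,-0.0139,0,0,0,0],[0.087,-0.03,-0.0139,0,0,0,0],[0.087,-0.03,-0.0139,0,0,0,0],[0.087,-0.03,-0.0139,0,0,0,0],[0.087,-0.03,-0.0139,0,0,0,0],[0.087,-0.03,-0.0139,0,0,0,0],[0.087,-0.03,-0.0139,0.01,0,0,0],[0.087,-0.03,-0.0139,0.01,0,0,0],[0.087,-0.03,-0.0139,0.01,0,0,0]]' 20
python3 -m handwheel '[[0.087,0,0,0,0,0,-7.5],[0.087,0,0,0,0,0,-7.5],[0.087,0,0,0,0,0,-7.5],[0.087,0,0,0,0,0,0],[0.087,0,0,0,0,0,0]]'
python3 - <<'E'
from h import *
go([.525,.295,.057],88.6)
ci=ctrl.camera_info("wrist");im,D=ctrl.get_image("wrist");np.savez("wrist1.npz",im=im,D=D,**ci);cv2.imwrite("pics/wrist1.png",im)
hsv=cv2.cvtColor(im,cv2.COLOR_BGR2HSV);H,S,V=cv2.split(hsv);P=pts(ci,D)
m=((H>100)&(H<130)&(S>150)&(V>60)&(D>0)&(P[...,2]>.04)&(P[...,2]<.11)).astype(np.uint8)
k,l,st,c=cv2.connectedComponentsWithStats(m)
for i in range(1,k):
    if st[i,4]>40:
        q=P[l==i];t=q[q[:,2]>.087];print(st[i],q.mean(0),q.min(0),q.max(0))
        if len(t)>5:print("top",len(t),cv2.minAreaRect((t[:,:2]*1000).astype(np.float32)),t.mean(0))
E
```

```text
time: 1.65
position: [0.5253, 0.2952, 0.192]
tool_rot: [-0.65, -3.073, 0.0]
ft_force: [0.4, -0.0, -0.7]
grip_width: 1.003
grip_force: 0.0
time: 2.28
position: [0.5248, 0.2961, 0.1924]
tool_rot: [-0.041, -3.141, 0.0]
ft_force: [0.4, -0.9, 0.9]
grip_width: 1.001
grip_force: 0.0
t 2.275 pos [0.5248 0.2961 0.1924] F [ 0.4 -0.9  0.9] M [ 0.01  0.01 -0.  ] w 87.1 gf 0.0
tooly ang 88.49 tilt R[:,2] [-2.e-04 -1.e-04 -1.e+00] q7 1.01
shift [ -0.3  -1.  135.4] mm; turn z -0.11
turn rv deg [-0.01 -0.01 -0.11] shift after turn [ -0.3  -1.1 135.4]
[246 166   8  45 319] [0.52170769 0.29224702 0.08848471] [0.50833984 0.28863994 0.05455092] [0.54147438 0.29560903 0.09377813]
top 271 ((524.960205078125, 292.0626220703125), (6.380262851715088, 33.037391662597656), 88.47405242919922) [0.52397412 0.29223994 0.09154562]
```

View pics/wrist1.png

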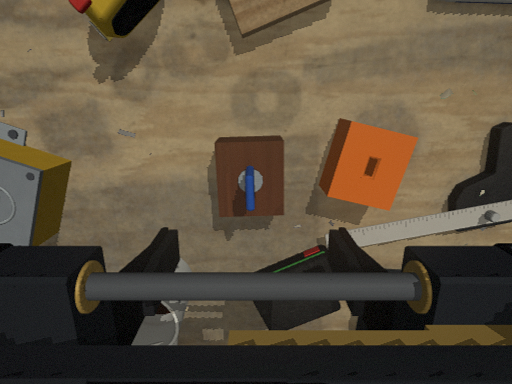

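The wrist view shows the blue head at (250,188) in the dark stand. The orange look-alike at (370,165) has an empty slot. The station edge is at left, with the keyway ring at (5,205). Key = (0.525, 0.2923), yaw ≈ -1.5°, so I'll descend and grip.

```bash
python3 -m handwheel '[[0.06,0,-0.0038,0.02,0,0,0],[0.06,0,0,0.025,0,0,0],[0.06,0,0,0.025,0,0,0],[0.06,0,0,0.025,0,0,0],[0.06,0,0,0.02,0,0,0],[0.06,0,0,0.014,0,0,0],[0.06,0,0,0.006,0,0,0],[0.06,0,0,0,0,0,0]]' 25
python3 -c "
from h import *
go([.525,.2923,.057],88.5)"
python3 -m handwheel '[[0.0,0,0,0,0,0,0],[0.0,0,0,0,0,0,0],[0.0,0,0,0,0,0,0],[0.0,0,0,0,0,0,0],[0.0,0,0,0,0,0,0],[0.0,0,0,0,0,0,0]]' 40
python3 -c "
from h import *
go([.525,.2923,.057],88.5)"
```

```text
time: 3.32
position: [0.5248, 0.2924, 0.0576]
tool_rot: [0.038, 3.141, 0.0]
ft_force: [-0.9, 1.0, 0.2]
grip_width: 0.69
grip_force: 0.0
t 3.325 pos [0.5248 0.2924 0.0576] F [-0.9  1.   0.2] M [ 0.05  0.01 -0.01] w 60.0 gf 0.0
tooly ang 88.61 tilt R[:,2] [ 1.e-04  0.e+00 -1.e+00] q7 1.03
shift [-0.2 -0.1  0.6] mm; turn z 0.11
turn rv deg [0.   0.   0.11] shift after turn [-0.2 -0.1  0.6]
time: 4.08
position: [0.5248, 0.2924, 0.0576]
tool_rot: [0.038, 3.141, 0.0]
ft_force: [0.1, 0.7, -1.1]
grip_width: 0.094
grip_force: 1.2
t 4.075 pos [0.5248 0.2924 0.0576] F [ 0.1  0.7 -1.1] M [-0.04 -0.01 -0.02] w 8.2 gf 1.1674490665609483
tooly ang 88.62 tilt R[:,2] [ 1.e-04  1.e-04 -1.e+00] q7 1.03
shift [-0.2 -0.1  0.6] mm; turn z 0.12
turn rv deg [0.01 0.01 0.12] shift after turn [-0.2 -0.1  0.6]
```

```bash
python3 -m handwheel '[[0.0,0,0,0,0,0,0],[0.0,0,0,0,0,0,0],[0.0,0,0,-0.006,0,0,0],[0.0,0,0,-0.012,0,0,0],[0.0,0,0,-0.016,0,0,0],[0.0,0,0,-0.016,0,0,0],[0.0,0,0,-0.016,0,0,0],[0.0,0,0,-0.016,0,0,0],[0.0,0,0,-0.016,0,0,0],[0.0,0,0,-0.01,0,0,0],[0.0,0,0,0,0,0,0]]' 40
python3 - <<'E'
from h import *
go([.50,.10,.17],69.5)
s=ctrl.get_state()
E
```

```text
time: 5.45
position: [0.5252, 0.2926, 0.1665]
tool_rot: [0.038, 3.14, 0.001]
ft_force: [0.1, -1.1, -0.2]
grip_width: 0.085
grip_force: 40.0
t 5.45 pos [0.5252 0.2926 0.1665] F [ 0.1 -1.1 -0.2] M [ 0.   -0.01  0.  ] w 7.4 gf 39.99983671121299
tooly ang 88.63 tilt R[:,2] [ 1.4e-03  9.0e-04 -1.0e+00] q7 1.02
shift [  20.5 -193.2   -3.7] mm; turn z 19.13
turn rv deg [ 0.07  0.07 19.13] shift after turn [ -43.9 -189.2   -3.5]
```

```bash
python3 -m handwheel '[[0,0,0,0,0,0,9.5],[0,0,0,0,0,0,9.6],[0,-0.0103,-0.024,0,0,0,0],[0,-0.0103,-0.024,0,0,0,0],[0,-0.0103,-0.024,0,0,0,0],[0,-0.0103,-0.024,0,0,0,0],[0,-0.0103,-0.024,0,0,0,0],[0,-0.0103,-0.024,0,0,0,0],[0,-0.0103,-0.024,0,0,0,0],[0,-0.0103,-0.024,0,0,0,0],[0,-0.0103,-0.024,0,0,0,0],[0,-0.0103,-0.024,0,0,0,0]]'
python3 -m handwheel '[[0,0,0,0,0,0,0],[0,0,0,0,0,0,0]]'
python3 - <<'E'
from h import *
go([.538,.032,.12],69.5)
ci=ctrl.camera_info("wrist");im,D=ctrl.get_image("wrist");np.savez("wrist2.npz",im=im,D=D,**ci);cv2.imwrite("pics/wrist2.png",im)
hsv=cv2.cvtColor(im,cv2.COLOR_BGR2HSV);P=pts(ci,D)
c=cv2.resize(im[:300,96:416],(640,600),interpolation=2);cv2.imwrite("pics/wrist2c.png",c)
E
```

```text
time: 6.95
position: [0.5367, 0.0306, 0.1648]
tool_rot: [-0.558, -3.09, 0.001]
ft_force: [0.9, 0.5, -1.1]
grip_width: 0.088
grip_force: 40.0
time: 7.2
position: [0.5369, 0.0325, 0.1651]
tool_rot: [-0.557, -3.091, -0.001]
ft_force: [-0.4, 0.7, -0.6]
grip_width: 0.086
grip_force: 40.0
t 7.2 pos [0.5369 0.0325 0.1651] F [-0.4  0.7 -0.6] M [ 0.02 -0.02  0.05] w 7.5 gf 40.00007380731404
tooly ang 69.56 tilt R[:,2] [-8.e-04  6.e-04 -1.e+00] q7 1.14
shift [-1.2 -0.1 45.1] mm; turn z 0.06
turn rv deg [ 0.02 -0.06  0.06] shift after turn [-1.2 -0.1 45.1]
```

View pics/wrist2.png

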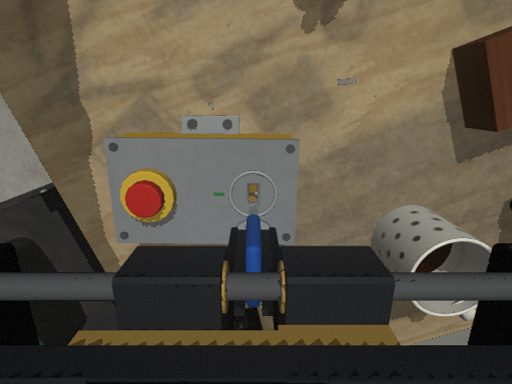

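The wrist view shows the slot at (253,193) inside the ring. The green mark is at (219,194), the red button at (145,198), and the held key's blue head at (253,255). Now I'll measure the slot, the ring and the top's direction.

```bash
python3 - <<'E'
from h import *
f=np.load("wrist2.npz");im=f["im"];hsv=cv2.cvtColor(im,cv2.COLOR_BGR2HSV);H,S,V=cv2.split(hsv)
# slot
m=np.zeros(H.shape,np.uint8);m[176:212,236:272]=((S>70)|(V<70))[176:212,236:272]
k,l,st,c=cv2.connectedComponentsWithStats(m);i=1+np.argmax(st[1:,4]);print("slot",st[i],c[i],cast(f,[c[i]],.06))
v,u=np.where(l==i)
for e in([[u.min(),v.min()],[u.max()+1,v.max()+1]]):print(cast(f,[e],.06).round(4))
# ring: bright thin pixels
gr=cv2.cvtColor(im,cv2.COLOR_BGR2GRAY);m=np.zeros(H.shape,np.uint8);m[166:222,224:282]=(gr[166:222,224:282]>gr[160:215,200:300].mean()+20)
v,u=np.where(m[:212]);w=cast(f,np.c_[u+.0,v],.06)[:,:2]
for _ in range(4):
    A=np.c_[2*w,np.ones(len(w))];x=np.linalg.lstsq(A,(w**2).sum(1),rcond=None)[0];r=np.sqrt(x[2]+x[0]**2+x[1]**2);d=abs(np.hypot(*(w-x[:2]).T)-r);w=w[d<max(.0015,2*np.median(d))]
print("ring",x[:2],r,len(w))
# green mark
m=((H>45)&(H<85)&(S>100)).astype(np.uint8);m[:180]=0;m[210:]=0;m[:,:200]=0;m[:,240:]=0
v,u=np.where(m);g=cast(f,[[u.mean(),v.mean()]],.06)[0];print("green",g, "dir",np.degrees(np.arctan2(*(x[:2]-g[:2])[::-1])),np.linalg.norm(x[:2]-g[:2]))
# screws
p=[]
for (a,b) in([113,147],[290,149],[124,235]):
    s=V[b-6:b+7,a-6:a+7].astype(int);v,u=np.where(s<s.min()+25);p.append([a-6+u.mean(),b-6+v.mean()])
q=cast(f,p,.06)[:,:2];e=q[1]-q[0];print(p,q,"y-axis dir",np.degrees(np.arctan2(e[1],e[0])),np.linalg.norm(e)*1000,np.linalg.norm(q[2]-q[0]))
print(im[180:206:2,253],f["D"][170:175,240])
E
python3 -c "
import cv2
a=cv2.imread('pics/wrist2.png')
cv2.imwrite('pics/c2.png',cv2.resize(a[150:300,180:320],(560,600),interpolation=2))"
```

```text
slot [249 184   8  18 127] [252.31496063 192.70866142] [[0.53807954 0.03084172 0.06      ]]
[[0.5293 0.0309 0.06  ]]
[[0.5479 0.0317 0.06  ]]
ring [0.5391213  0.03080718] 0.02093859650286991 93
green [0.52848386 0.00162562 0.06      ] dir 69.97189412593045 0.031059925252197446
[[np.float64(112.88524590163934), np.float64(146.672131147541)], [np.float64(289.9230769230769), np.float64(148.56923076923076)], [np.float64(123.75), np.float64(235.0)]] [[ 0.45665021 -0.06772662]
 [ 0.51187499  0.07551532]
 [ 0.53479886 -0.09805662]] y-axis dir 68.91660330770893 153.5188170522497 0.08382792063731997
[[115 115 111]
 [114 113 111]
 [ 59  83  92]
 [ 42  96 119]
 [ 41  97 120]
 [ 41  96 120]
 [ 42  76  93]
 [ 39  65  79]
 [ 54 100 126]
 [ 55 100 126]
 [ 53 100 127]
 [ 84  86  86]
 [119 117 114]] [0.27411494 0.27410603 0.27341968 0.27397168 0.27377656]
```

View pics/c2.png

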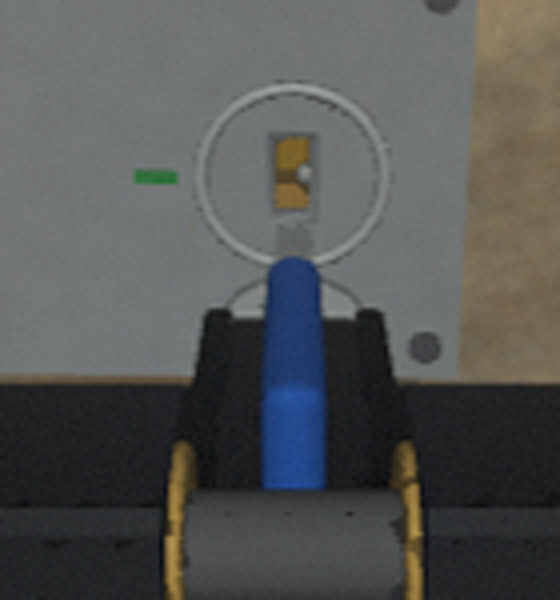

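The crop shows the slot centred at (292,172) of the crop, well inside the ring, with the held key's blade tip (grey) just below it and aligned. Slot ≈ (0.5388, 0.0309), angle ≈ 69.5°; the ring radius (20.9 mm) and green mark distance (31.06 mm) match the given values. I'll go to just above the mouth.

```bash
python3 -m handwheel '[[0,-0.0023,-0.0008,0.005,0,0,0],[0,0,0,0.015,0,0,0],[0,0,0,0.015,0,0,0],[0,0,0,0.012,0,0,0],[0,0,0,0.003,0,0,0],[0,0,0,0,0,0,0]]'
python3 -c "
from h import *
go([.5388,.0309,.105],69.5)
for n in('wrist','side'):
    im,D=ctrl.get_image(n);cv2.imwrite('pics/%s3.png'%n,im)
a=cv2.imread('pics/wrist3.png')[130:290,180:340];b=cv2.imread('pics/side3.png')[110:230,220:340]
cv2.imwrite('pics/c3.png',np.hstack([cv2.resize(a,(400,400),interpolation=2),cv2.resize(b,(400,400),interpolation=2)]))"
```

```text
time: 8.0
position: [0.5391, 0.0299, 0.1154]
tool_rot: [-0.558, -3.091, 0.0]
ft_force: [-0.6, 0.3, -0.2]
grip_width: 0.089
grip_force: 40.0
t 8.0 pos [0.5391 0.0299 0.1154] F [-0.6  0.3 -0.2] M [ 0.04  0.   -0.02] w 7.8 gf 39.99974166043103
tooly ang 69.52 tilt R[:,2] [-2.e-04 -1.e-04 -1.e+00] q7 1.16
shift [ 0.7  0.9 10.4] mm; turn z 0.02
turn rv deg [-0.01 -0.01  0.02] shift after turn [ 0.7  0.9 10.4]
```

View pics/c3.png

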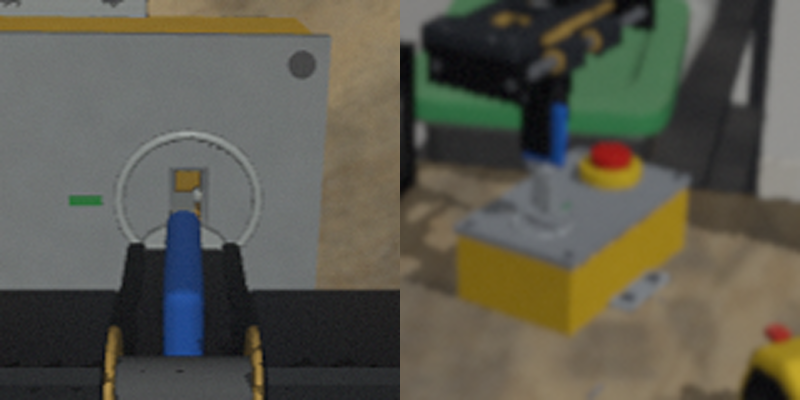

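The wrist crop shows the blade tip over the slot at about (181,190), with the slot centre at (188,190), so it sits about 1 mm towards -y. That agrees with the computed 0.9 mm. I'll correct it and enter.

```bash
python3 -m handwheel '[[0,0.0006,0.0009,0.001,0,0,0],[0,0,0,0.003,0,0,0],[0,0,0,0.003,0,0,0],[0,0,0,0.003,0,0,0],[0,0,0,0.003,0,0,0],[0,0,0,0,0,0,0]]'
python3 -c "
from h import *
go([.5388,.0309,.0726],69.5)"
```

```text
time: 8.85
position: [0.5386, 0.0309, 0.1022]
tool_rot: [-0.558, -3.091, 0.0]
ft_force: [-0.3, 0.1, -0.6]
grip_width: 0.089
grip_force: 40.0
t 8.85 pos [0.5386 0.0309 0.1022] F [-0.3  0.1 -0.6] M [ 0.06 -0.03  0.02] w 7.8 gf 39.999804217368364
tooly ang 69.52 tilt R[:,2] [-6.e-04 -1.e-04 -1.e+00] q7 1.16
shift [-0.2  0.1 29.6] mm; turn z 0.02
turn rv deg [-0.02 -0.03  0.02] shift after turn [-0.2  0.1 29.6]
```

It's in without contact force. Next I'll go to the pins, wiggling ±3.4° while pushing.

```bash
python3 -m handwheel '[[0,0,0,0.003,0,0,0],[0,0,0,0.003,0,0,0],[0,0,0,0.003,0,0,0],[0,0,0,0.001,0,0,3.4],[0,0,0,0.001,0,0,-6.8],[0,0,0,0.001,0,0,6.8],[0,0,0,0.001,0,0,-6.8],[0,0,0,0.001,0,0,6.8],[0,0,0,0.001,0,0,-3.4],[0,0,0,0,0,0,0]]' 58
python3 -c "
from h import *
go([.5388,.0309,.0726],69.5)"
```

```text
time: 10.1
position: [0.5393, 0.0304, 0.0882]
tool_rot: [0.559, 3.09, -0.0]
ft_force: [-0.6, -1.2, 4.7]
grip_width: 0.089
grip_force: 58.0
t 10.1 pos [0.5393 0.0304 0.0882] F [-0.6 -1.2  4.7] M [-0.41  0.3  -0.08] w 7.7 gf 58.00105291418731
tooly ang 69.48 tilt R[:,2] [ 8.e-04 -4.e-04 -1.e+00] q7 1.17
shift [ 0.6  0.3 15.6] mm; turn z -0.02
turn rv deg [-0.    0.05 -0.02] shift after turn [ 0.6  0.3 15.6]
```

```bash
python3 -m handwheel '[[0,0,0,0.0015,0,0,3.4],[0,0,0,0.0015,0,0,-6.8],[0,0,0,0.0015,0,0,6.8],[0,0,0,0.0015,0,0,-6.8],[0,0,0,0.0015,0,0,6.8],[0,0,0,0.0015,0,0,-6.8],[0,0,0,0.0015,0,0,6.8],[0,0,0,0.001,0,0,-3.4],[0,0,0,0,0,0,0]]'
python3 -c "
from h import *
go([.5388,.0309,.0726],69.5)"
```

```text
time: 11.22
position: [0.5395, 0.0313, 0.0765]
tool_rot: [0.56, 3.09, 0.001]
ft_force: [-0.3, 0.3, 2.5]
grip_width: 0.088
grip_force: 58.0
t 11.225 pos [0.5395 0.0313 0.0765] F [-0.3  0.3  2.5] M [ 0.12 -0.06 -0.05] w 7.7 gf 58.000876335427165
tooly ang 69.46 tilt R[:,2] [ 1.5e-03  7.0e-04 -1.0e+00] q7 1.17
shift [ 0.6 -0.7  3.9] mm; turn z -0.04
turn rv deg [ 0.07  0.07 -0.04] shift after turn [ 0.5 -0.6  3.9]
```

Past both pins. Press to home, then a little more as a check.

```bash
python3 -m handwheel '[[0,0,0,0.0015,0,0,1],[0,0,0,0.0015,0,0,-2],[0,0,0,0.0015,0,0,1],[0,0,0,0.001,0,0,0],[0,0,0,0,0,0,0]]'
python3 -c "
from h import *
go([.5388,.0309,.0726],69.5)"
```

```text
time: 11.85
position: [0.5396, 0.0312, 0.0724]
tool_rot: [0.558, 3.091, 0.002]
ft_force: [-3.6, 0.3, 15.6]
grip_width: 0.089
grip_force: 58.0
t 11.85 pos [0.5396 0.0312 0.0724] F [-3.6  0.3 15.6] M [-0.01  0.92  0.07] w 7.8 gf 58.00526951439679
tooly ang 69.51 tilt R[:,2] [ 1.2e-03  8.0e-04 -1.0e+00] q7 1.18
shift [ 0.6 -0.5 -0.2] mm; turn z 0.01
turn rv deg [0.07 0.05 0.01] shift after turn [ 0.6 -0.5 -0.2]
```

Home: z matches the expected 0.0726 and there is 15 N of reaction. Turning clockwise.

```bash
python3 -m handwheel '[[0,0,0,0,0,0,9],[0,0,0,0,0,0,9],[0,0,0,0,0,0,9],[0,0,0,0,0,0,9],[0,0,0,0,0,0,9],[0,0,0,0,0,0,0]]'
python3 -c "
from h import *
go([.5388,.0309,.0726],-29.5)"
```

```text
time: 12.6
position: [0.5395, 0.0312, 0.0725]
tool_rot: [1.701, 2.641, 0.002]
ft_force: [-2.9, -0.2, 15.6]
grip_width: 0.084
grip_force: 58.0
t 12.6 pos [0.5395 0.0312 0.0725] F [-2.9 -0.2 15.6] M [-0.02  0.95 -0.02] w 7.3 gf 58.00741396844387
tooly ang 24.44 tilt R[:,2] [ 1.1e-03  9.0e-04 -1.0e+00] q7 0.41
shift [-0.  -0.8 -0.1] mm; turn z 53.94
turn rv deg [ 0.06 -0.06 53.94] shift after turn [-0.7 -0.5 -0.1]
```

```bash
python3 -m handwheel '[[0,0,0,0,0,0,9],[0,0,0,0,0,0,9],[0,0,0,0,0,0,9],[0,0,0,0,0,0,9],[0,0,0,0,0,0,9],[0,0,0,0,0,0,7],[0,0,0,0,0,0,0],[0,0,0,0,0,0,0]]'
python3 -c "
from h import *
go([.5388,.0309,.0726],-30.5)
for n in('wrist','side','scene'):
    im,D=ctrl.get_image(n);cv2.imwrite('pics/%s4.png'%n,im)
a=cv2.imread('pics/wrist4.png')[130:290,160:352];b=cv2.imread('pics/side4.png')[110:230,210:350]
c=cv2.imread('pics/scene4.png')[90:210,240:380]
r=lambda i:cv2.resize(i,(400,300),interpolation=2)
cv2.imwrite('pics/c4.png',np.vstack([np.hstack([r(a),r(b)]),np.hstack([r(c),r(c)*0])]))"
```

```text
time: 13.6
position: [0.5394, 0.0312, 0.0724]
tool_rot: [-2.685, -1.63, -0.002]
ft_force: [-4.7, 0.9, 16.5]
grip_width: 0.083
grip_force: 58.0
t 13.6 pos [0.5394 0.0312 0.0724] F [-4.7  0.9 16.5] M [-0.07  1.11 -0.05] w 7.3 gf 58.00560425966978
tooly ang -27.49 tilt R[:,2] [ 7.e-04  1.e-03 -1.e+00] q7 -0.47
shift [-0.5 -0.4 -0.2] mm; turn z 3.01
turn rv deg [ 0.01 -0.07  3.01] shift after turn [-0.5 -0.4 -0.2]
```

View pics/c4.png

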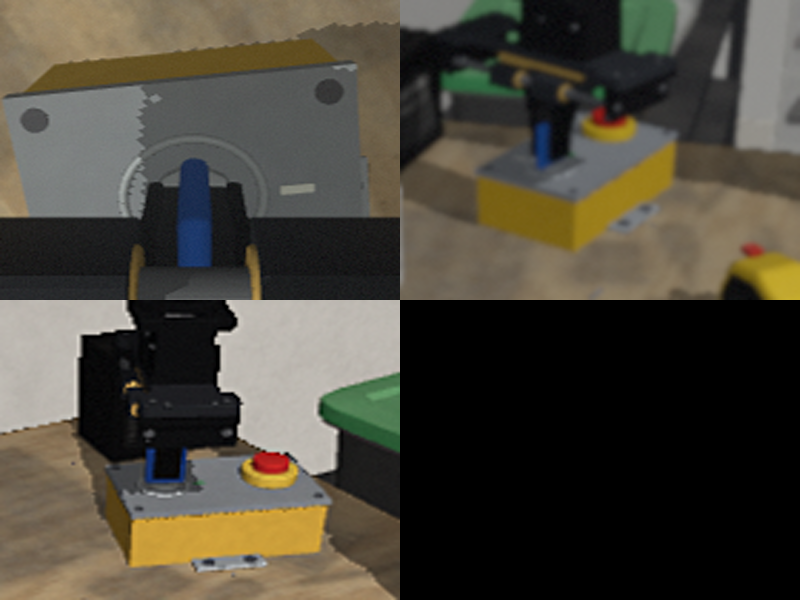

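The collar is flat on the top inside the ring, and the head points along the green mark line, with the button untouched. The turn is 97° so far, so I'll go on to feel the stop.

```bash
for i in 1; do python3 -m handwheel '[[0,0,0,0,0,0,2.5],[0,0,0,0,0,0,0]]' >/dev/null; python3 -c "
from h import *
go([.5388,.0309,.0726],-30.5)"; python3 -m handwheel '[[0,0,0,0,0,0,2.5],[0,0,0,0,0,0,0]]'>/dev/null;  python3 -c "
from h import *
go([.5388,.0309,.0726],-30.5)"; done
```

```text
t 14.0 pos [0.5394 0.0311 0.0725] F [-4.7  0.1 16.6] M [-0.12  1.15  0.1 ] w 7.3 gf 58.00596649758518
tooly ang -29.99 tilt R[:,2] [ 7.e-04  9.e-04 -1.e+00] q7 -0.51
shift [-0.5 -0.5 -0.1] mm; turn z 0.51
turn rv deg [ 0.01 -0.07  0.51] shift after turn [-0.5 -0.5 -0.1]
t 14.25 pos [0.5394 0.0311 0.0725] F [-3.6  0.2 16.1] M [-0.1   1.17  0.13] w 7.7 gf 58.005918050184846
tooly ang -32.48 tilt R[:,2] [ 7.e-04  8.e-04 -1.e+00] q7 -0.55
shift [-0.5 -0.4 -0.1] mm; turn z -1.98
turn rv deg [ 0.01 -0.06 -1.98] shift after turn [-0.5 -0.5 -0.1]
```

```bash
python3 -m handwheel '[[0,0,0,0,0,0,2.5],[0,0,0,0,0,0,0],[0,0,0,0,0,0,0]]' >/dev/null; python3 -c "
from h import *
go([.5388,.0309,.0726],-30.5)"; python3 -m handwheel '[[0,0,0,0,0,0,0]]'>/dev/null;  python3 -c "
from h import *
go([.5388,.0309,.0726],-30.5)"; python3 -m handwheel '[[0,0,0,0,0,0,2],[0,0,0,0,0,0,0],[0,0,0,0,0,0,0]]' >/dev/null; python3 -c "
from h import *
go([.5388,.0309,.0726],-30.5)"; python3 -m handwheel '[[0,0,0,0,0,0,0]]'>/dev/null;  python3 -c "
from h import *
go([.5388,.0309,.0726],-30.5)
im,D=ctrl.get_image('wrist');cv2.imwrite('pics/wrist5.png',im);cv2.imwrite('pics/c5.png',cv2.resize(im[150:290,170:340],(680,560),interpolation=2))"
```

```text
t 14.625 pos [0.5394 0.0312 0.0725] F [-4.3 -0.7 16.9] M [-0.04  1.14  0.32] w 7.9 gf 58.006094545062865
tooly ang -34.93 tilt R[:,2] [ 7.e-04  8.e-04 -1.e+00] q7 -0.59
shift [-0.6 -0.4 -0.1] mm; turn z -4.43
turn rv deg [ 0.01 -0.06 -4.43] shift after turn [-0.5 -0.4 -0.1]
t 14.75 pos [0.5394 0.0311 0.0725] F [-4.7 -0.8 17.4] M [-0.09  1.11  0.32] w 7.3 gf 58.00590298066567
tooly ang -34.93 tilt R[:,2] [ 7.e-04  8.e-04 -1.e+00] q7 -0.59
shift [-0.5 -0.4 -0.1] mm; turn z -4.43
turn rv deg [ 0.01 -0.06 -4.43] shift after turn [-0.5 -0.4 -0.1]
t 15.125 pos [0.5394 0.0311 0.0725] F [-5.2  1.2 16.1] M [-0.09  1.12  0.52] w 7.6 gf 58.006466587985415
tooly ang -36.88 tilt R[:,2] [ 7.e-04  5.e-04 -1.e+00] q7 -0.63
shift [-0.6 -0.4 -0.1] mm; turn z -6.38
turn rv deg [ 0.02 -0.05 -6.38] shift after turn [-0.5 -0.4 -0.1]
t 15.25 pos [0.5394 0.0311 0.0725] F [-3.4 -0.6 16.9] M [-0.09  1.11  0.54] w 7.6 gf 58.00654660882145
tooly ang -36.88 tilt R[:,2] [ 7.e-04  6.e-04 -1.e+00] q7 -0.63
shift [-0.6 -0.4 -0.1] mm; turn z -6.38
turn rv deg [ 0.02 -0.05 -6.38] shift after turn [-0.5 -0.4 -0.1]
```

View pics/c5.png

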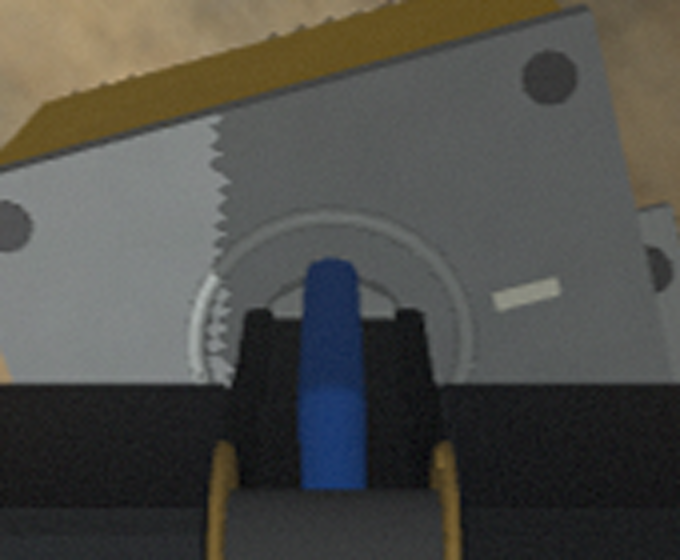

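The key is at the stop: torque climbs about 0.1 N m per degree and holds steady at 0.53 N m. The collar is seated with 17 N down, and the head still sits square between the pads. Handing in while holding.

```bash
python3 -c "
from bench import ctrl
print(ctrl.close_job())"
```

```text
the job is handed in; nothing more can be done
None
```

I handed the job in at about 15 s with the arm still gripping the key: it is fully home and turned clockwise to its stop, and I touched neither the red stop button nor any bystander.

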